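# Clip the hand pendant onto its snap hook

## Robot

A 6-joint arm with a two-finger parallel gripper is mounted at the origin on a cart in front of the work surface, level with it; the furniture and walls round the work are solid. World frame = base frame: x ahead of the robot, y to its left, z up, the work surface at z = 0. Lengths are in m, angles in rad, forces in N, time in s.
With the tool pointing down it reaches from about 0.35 to 0.85 m from the base axis. Payload 8.1 kg.
Tool frame: the origin (TCP) lies at the very end of the fingers, on their centre line; the grasp point (between the pads) lies 19 mm behind it; z points along the fingers, y is the line along which they close (so a half turn about z gives the same grasp; the last joint's range is limited). The gripper opens to 85 mm and grips with 20 to 120 N. Pads are 22 mm wide; open, the fingers measure 114 mm over their backs; the gripper's body (76 mm by 85 mm) begins 54 mm behind the grasp point. The pads swing forward as they close: fully open they stand 13 mm farther back than shut.
Start: joints at [-1.263, 0.13, 1.488, -0, 1.523, -0.085], TCP at [0.23, -0.554, 0.2] pointing down, gripper open.
Joint ranges: [-2.96, 2.96], [-0.89, 2.26], [0.02, 2.5], [-1.34, 4.48], [0, 2.73], [-2.66, 2.66]. Speed limits (rad/s): [2.39, 2.39, 2.79, 3.14, 3.14, 3.14].

## Interface

Orientations are given as a rotation vector (axis times angle).
In Python, from bench import read_state, grab_frame, camera_params, job_done gives the robot as it stands.
- The arm moves only by the tool play_rows, never from a script. Its arguments are lists of equal length, an entry for each row: "slide": the shift along the world's x, y, z normalised to -1 to 1, where 1 is 0.05 m, a list of three; "delta_rot": the turn, a rotation vector about the world's x, y, z normalised to -1 to 1, where 1 is 120 degrees, a list of three; "gripper": the gripper's target within -1 to 1 (shut at 1, half-way at 0, fully open at -1). A call has 1 to 8 rows; each row shifts and turns the commanded pose from where the row before left it; what a row does not reach is not made up. A row lasts 1/8 s, in which the tool goes at most 62.5 mm and 10.7 degrees, less where a joint would pass 70% of its speed; a pose out of reach is approached as far as the arm can. A call with a number of a shift or a turn outside -1 to 1 is refused whole. A call with a gripper value outside its range is refused whole. The fingers move at their own pace and stop on an object; the grip force is fixed at half the most. Time passes only in rows, so rows that do not move let the fingers close. It gives the time, the measured TCP pose, the force, the opening and the grip force at its end, in the units of the state.
- read_state(): the state, without advancing time (a new reading comes with each control period).
- grab_frame(name): name is "side" or "top" or "wrist"; returns the picture (420x560x3 uint8, blue, green, red); there is no depth.
- camera_params(name): a dict with "fx", "fy", "cx", "cy" (pixels), "R" (3x3) and "t" (3): a world point X has camera coordinates R X + t. Camera axes: x right, y down, z forward; pixel columns grow to the right and rows downward; lengths in m; the calibration is good to about 2 mm. A picture is of the moment at which its call begins: read the wrist's pose just before it. camera_params takes no time and is no camera call; for the wrist camera it gives the pose at the moment of the call.
- job_done(): hands the job in; it is judged then, once.
The state is a dict: "clock": time; "joint_positions": joint angles; "qd": joint speeds; "effort": joint torques, N m; "position": TCP position; "ee_rot": TCP orientation; "force": force on the tool from outside, world axes, zero at the start; "ft_torque": the same for the moment, N m; "width": opening from 0.0 (shut) to 1.0 (fully open); "grip_force": force on a finger pad.
Only numpy, scipy, OpenCV 4.12 (cv2) and the standard library are available. Lean on these libraries where they do the work, as an engineer would, in place of code of your own. Each camera call takes 0.05 s, during which the arm holds its last target. There are 200 camera calls.

## Task

Put the yellow hand pendant away. First lay it, eye end up, on the sloped rest and let go of it; then take it again by the black tab above its eye, push the eye in past the snap hook's sprung gate so that the gate snaps shut behind it, and leave the pendant hanging still from the hook by its eye, without shifting the things lying about.

Things in the scene. Friction and masses are not known exactly. Their poses are not given: they have to be found in the camera images.
- pendant_centre (a point): Middle of a hand pendant's yellow body, 100 (x) by 40 (y) by 44 mm (z), about 0.25 kg; it starts lying on the table, buttons up. Axes: x along it towards its hanging eye, y across, z out of the button face. A flat steel eye plate, 10 mm thick (y) and 44 mm wide (z), sticks out of the +x end and ends in a black tab; overall length 188 mm.
- pendant_eye (a point): Middle of the hole in the pendant's eye plate, 80 mm along +x from the body's middle. The hole runs through along y; it is 30 mm wide in z and reaches 18 mm towards the body and 20 mm towards the tab (a shallow V). The limbs of the plate on either side of it are 7 mm wide in z. Pendant axes.
- pendant_tab (a point): Middle of the black tab to hold the pendant by, beyond the eye: 124 mm along +x from the body's middle, 24 mm wide in z, 10 mm thick in y, its free end 14 mm farther along +x. Pendant axes.
- rest_seat (a point): Where the pendant's body middle belongs on the fixed sloped rest, pendant axes along these: x up the slope (45 degrees), y across, z square out of the bed. The black bed is 22 mm under this point (along -z), 30 mm wide (narrower than the pendant), and runs 50 mm down and 46 mm up the slope from here. A lip 10 mm high, 51 mm down the slope, stops the pendant from sliding.
- hook_gate (a point): Where to push on the hook's brass gate (8 mm bar), 30 mm from its hinge, 15 mm from its tip. The hook is a level closed loop of 10 mm bar, 64 (x) by 98 mm (y) outside, 200 mm above the table, on a fixed post behind it. x: level, from outside the gate into the hook, away from the robot; y: along the gate from hinge to nose; z up. From the gate line to the back bar 49 mm are free.
- hook_nose (a point): On the nose of the hook, the fixed 10 mm bar in line with the closed gate, 24 mm along +y from hook_gate. This straight bar runs from 13 mm before here (its end, at the gate's tip) to 10 mm past here, then bends inwards. An eye slid here from the gate is clear of the gate, which then snaps shut. Hook axes.
- hook_middle (a point): Middle of the hook's loop, level with the bar's centre line. Hook axes.
- gate (a joint): Angle of the sprung gate: 0 shut, grows as it swings inwards about its upright hinge, to at most 1.1 rad. It takes about 3 N at its tip and springs shut by itself.
- insulating_tape: Black roll of tape, 60 mm across, 19 mm high, lying flat: leave it alone. Origin under its middle.
- side_cutters: Red side cutters, 136 mm long, lying: leave them alone. Origin under the middle.
- oiler: Small white oil bottle with a red spout, 32 mm across, 105 mm high: leave it alone. Origin under its middle.
- nylon_foot: White nylon block 52 by 45 by 20 mm: leave it alone. Origin under its middle.

How it is judged:
On the way, in this order (a step that is already met when the one before it is completed fails the run):
1. the pendant lies on the sloped rest, eye end up the slope, let go (distance between pendant_centre and rest_seat below 0.02 m and angle between the x axis of pendant_centre and the x axis of rest_seat, either way round below 0.25 rad and x of pendant_tab in the frame of rest_seat above 0.08 m and contact force between the fingers and pendant below 0.1 N), for 0.2 s.
2. the hook's gate is pushed open (value of joint gate above 0.25 rad), for 0.02 s.
At the end, for the whole second after the job is handed in: The pendant hangs eye up, within about 14 degrees of upright, the hook's bar through its eye (eye middle 6 to 26 mm below the bar's centre line and within 65 mm of the hook's middle seen from above); the gate is shut (under 0.08 rad); the pendant is let go and almost still (under 0.06 m/s) (horizontal distance between pendant_eye and hook_middle below 0.065 m and z of pendant_eye in the frame of hook_middle between -0.026 and -0.006 m and z of pendant_centre in the frame of hook_middle below -0.08 m and angle between the x axis of pendant_centre and the z axis of hook_middle, either way round below 0.25 rad and value of joint gate below 0.08 rad and linear speed of pendant below 0.06 m/s and contact force between the fingers and pendant below 0.1 N); the robot touches nothing.
It fails at once if a bystander is shifted by more than 30 mm (distance of any of insulating_tape, side_cutters, oiler, nylon_foot from where it was at the start of the episode above 0.03 m).
It fails at once if the pendant falls to the floor (height (world z) of pendant_centre below -0.05 m).
It also fails if it takes over 53 s, if anything falls off the work surface, if the arm or the gripper's body presses on something with over 40 N, if the wrist force passes 120 N, or if a joint passes its speed limit or range.

## Working session

There is one attempt and no reset: what is moved stays moved. The work goes in short steps, Python scripts to look and compute and a tool call to move; the robot and the scene stay as the last step left them, time stands still between calls to the robot, and variables do not carry over. Pictures are saved under pics/ and viewed, at most 10 in all, crops included, and the job is handed in when it is done.

Besides the shell and the picture viewer there is one more tool, called as name(argument=value, ...) on one line, values as JSON. play_rows: Moves the arm, as the interface text tells. Its arguments: {"type":"object","properties":{"slide":{"type":"array"},"delta_rot":{"type":"array"},"gripper":{"type":"array"}},"required":["slide","delta_rot","gripper"]}

```bash
mkdir -p pics; cat > h.py <<'E'
import numpy as np, cv2
from bench import *
def ray(c,u,v):
    d=np.array([(u-c['cx'])/c['fx'],(v-c['cy'])/c['fy'],1.]);R=np.array(c['R']);t=np.array(c['t'])
    return -R.T@t, R.T@d
def atz(c,u,v,z):
    o,d=ray(c,u,v); return o+d*(z-o[2])/d[2]
def tri(c1,p1,c2,p2):
    o1,d1=ray(c1,*p1);o2,d2=ray(c2,*p2)
    s=np.linalg.lstsq(np.c_[d1,-d2],o2-o1,rcond=None)[0]
    a,b=o1+d1*s[0],o2+d2*s[1]; return (a+b)/2,np.linalg.norm(a-b)
def proj(c,X):
    q=np.array(c['R'])@X+np.array(c['t']); return c['fx']*q[0]/q[2]+c['cx'],c['fy']*q[1]/q[2]+c['cy']
E
python3 - <<'E'
from h import *
s=read_state();print(s)
for n in('side','top'):
    f=grab_frame(n);cv2.imwrite(f'pics/{n}0.png',cv2.resize(f,(800,600),interpolation=cv2.INTER_CUBIC));cv2.imwrite(f'pics/{n}_raw.png',f)
    c=camera_params(n);print(n,c['fx'],c['cx'],c['cy'],np.round(-np.array(c['R']).T@np.array(c['t']),3),np.round(c['R'],2).tolist())
E
```

```text
{'clock': 0.0, 'joint_positions': array([-1.26340388e+00,  1.31122165e-01,  1.48926383e+00, -9.39243031e-06,
        1.52301107e+00, -8.54039130e-02]), 'qd': array([ 0.00059623,  0.00142981,  0.00049251, -0.00064148, -0.00019861,
       -0.00092964]), 'effort': array([ 3.55778420e-04, -5.69394922e+01, -5.00560427e+01, -4.11240180e-04,
        1.47759280e-02, -1.39430313e-06]), 'position': array([ 0.22949712, -0.5537262 ,  0.19927626]), 'ee_rot': array([-3.07944004e+00, -6.12695142e-01,  3.28411334e-04]), 'force': array([ 0.00508745,  0.61671892, -0.40372806]), 'ft_torque': array([-0.02168577,  0.00555177,  0.00389161]), 'grip_force': 0.0, 'width': 1.001488240173507}
side 413.2049515010095 274.0772878293176 203.920540082937 [0.267 1.06  0.663] [[-0.97, -0.24, -0.02], [-0.1, 0.49, -0.86], [0.22, -0.84, -0.5]]
top 388.07745275167485 274.21986502061185 213.27706974934955 [0.301 0.153 1.116] [[-0.01, -1.0, 0.02], [-0.98, 0.0, -0.19], [0.18, -0.03, -0.98]]
```

View pics/side0.png

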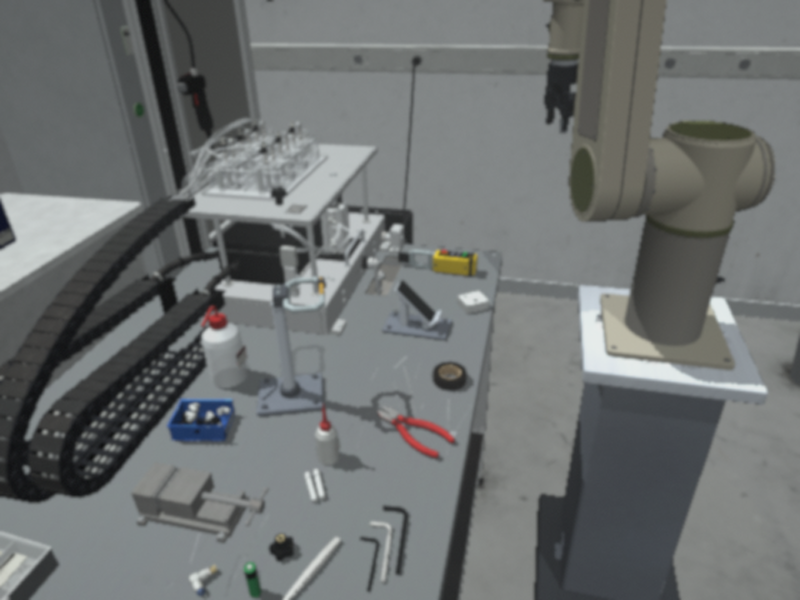

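View pics/top0.png

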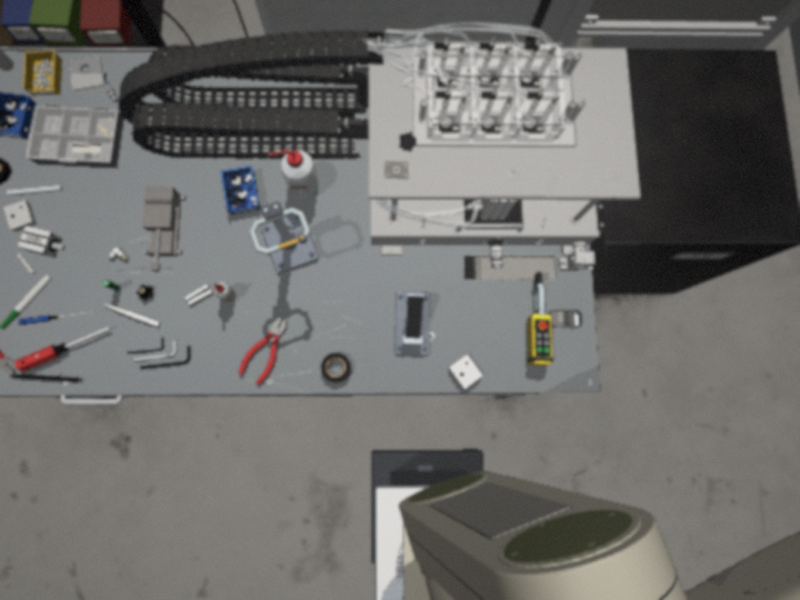

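The side view shows the hook at (305,292) and the rest at (420,305). The top view shows the pendant at (541,337) with its eye towards +x, the hook loop at (280,230) with the brass gate at (290,242), and the rest at (413,318). I'll enlarge these areas.

```bash
python3 - <<'E'
from h import *
S=cv2.imread('pics/side_raw.png');T=cv2.imread('pics/top_raw.png')
# crops 80x60 -> 400x300 (x5)
cr=[(T,165,135),(S,175,185),(T,260,195),(S,255,185)]
im=[cv2.resize(a[y:y+60,x:x+80],(400,300),interpolation=cv2.INTER_CUBIC) for a,x,y in cr]
cv2.imwrite('pics/c1.png',np.vstack([np.hstack(im[:2]),np.hstack(im[2:])]))
c=camera_params('top');k=560/800
for n,u,v,z in [('body',541,337,.044),('bodyL',541,362,.044),('bodyE',541,314,.044),('tabend',540,275,.03),('restbed',413,318,.06),('restbaseL',397,353,.0),('hook',280,230,.2),('gate',290,242,.2),('tape',336,367,.0),('cut',263,350,0),('oil',222,291,.1),('foot',466,372,.02)]:
    print(n,np.round(atz(c,u*k,v*k,z),3))
E
```

```text
body [ 0.437 -0.166  0.044]
bodyL [ 0.388 -0.163  0.044]
bodyE [ 0.483 -0.169  0.044]
tabend [ 0.566 -0.175  0.03 ]
restbed [0.473 0.086 0.06 ]
restbaseL [0.412 0.115 0.   ]
hook [0.604 0.321 0.2  ]
gate [0.583 0.303 0.2  ]
tape [0.384 0.238 0.   ]
cut [0.419 0.384 0.   ]
oil [0.519 0.443 0.1  ]
foot [ 0.371 -0.02   0.02 ]
```

View pics/c1.png

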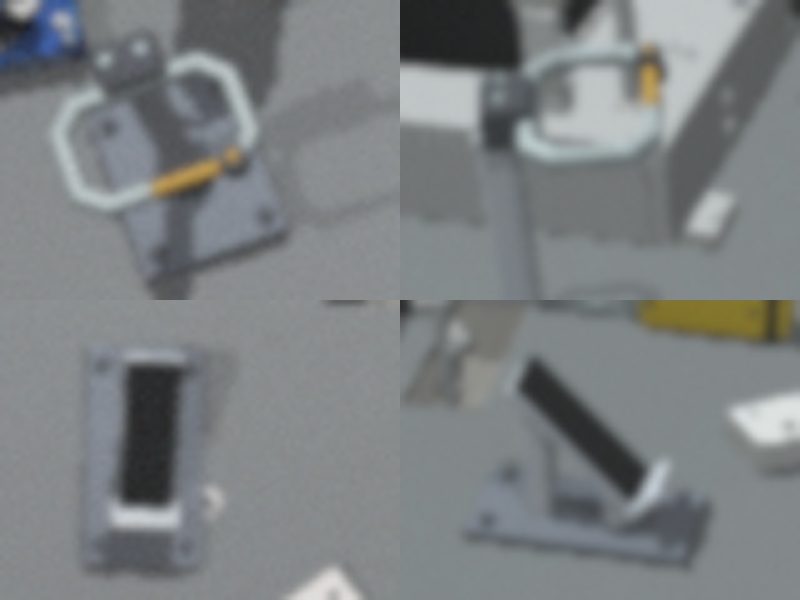

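The crop shows the hook gate with its hinge at crop (232,160) and tip at (153,190), and the nose at (105,203). The bed corners are at (127,365), (182,367), (172,505) and (120,502) in the top view. In the side view they are at (518,388), (533,358), (650,476) and (630,498).

```bash
python3 - <<'E'
from h import *
ct=camera_params('top');cs=camera_params('side')
T=lambda x,y:(260+x/5-.4,195+(y-300)/5-.4)
S=lambda x,y:(255+(x-400)/5-.4,185+(y-300)/5-.4)
q=[]
for a,b in [((127,365),(518,388)),((182,367),(533,358)),((172,505),(650,476)),((120,502),(630,498))]:
    p,e=tri(ct,T(*a),cs,S(*b));q.append(p);print(np.round(p,3),round(e,4))
q=np.array(q);up=(q[0]+q[1]-q[2]-q[3])/2;print(up,np.linalg.norm(up),q.mean(0))
Th=lambda x,y:(165+x/5-.4,135+y/5-.4)
Sh=lambda x,y:(175+(x-400)/5-.4,185+y/5-.4)
for n,a in [('hinge',(232,160)),('tip',(153,190)),('nose',(110,203)),('left',(58,140)),('right',(252,130))]:
    print(n,np.round(atz(ct,*Th(*a),.2),3))
for a,b in [((153,190),(650,103)),((232,160),(650,55))]: print(tri(ct,Th(*a),cs,Sh(*b)))
E
```

```text
[0.507 0.098 0.091] 0.0039
[0.505 0.068 0.094] 0.0039
[0.439 0.07  0.024] 0.0062
[0.442 0.1   0.027] 0.0016
[ 0.06593568 -0.00147179  0.06640983] 0.09359457898590323 [0.47335748 0.08392503 0.05914859]
hinge [0.59  0.284 0.2  ]
tip [0.575 0.322 0.2  ]
nose [0.568 0.343 0.2  ]
left [0.6   0.369 0.2  ]
right [0.605 0.275 0.2  ]
(array([0.57306306, 0.32153451, 0.20220365]), np.float64(0.0015906477053413979))
(array([0.58712089, 0.2831952 , 0.20423866]), np.float64(0.0025849088586591294))
```

play_rows(slide=[[0.5, 0.97, 0], [0.5, 0.97, 0], [0.5, 0.97, 0], [0.5, 0.97, 0], [0.5, 0.97, 0], [0.5, 0.97, 0], [0.5, 0.97, 0], [0.5, 0.96, 0]], delta_rot=[[0, 0, -0.027], [0, 0, -0.027], [0, 0, -0.027], [0, 0, -0.027], [0, 0, -0.027], [0, 0, -0.027], [0, 0, -0.027], [0, 0, -0.027]], gripper=[-0.5, -0.5, -0.5, -0.5, -0.5, -0.5, -0.5, -0.5])

```text
clock: 1.1
position: [0.43, -0.165, 0.2001]
ee_rot: [-3.14, 0.097, 0.0]
force: [0.9, -0.7, 0.0]
width: 0.749
grip_force: 0.0
```

```bash
python3 - <<'E'
from h import *
s=read_state();print(s['position'],s['ee_rot'],s['joint_positions'],s['width'],s['clock'])
c=camera_params('wrist');f=grab_frame('wrist');cv2.imwrite('pics/w1.png',f)
import pickle;pickle.dump(c,open('w1.pkl','wb'))
print(c['fx'],c['cx'],c['cy'],-np.array(c['R']).T@np.array(c['t']),np.round(c['R'],2).tolist())
E
```

```text
[ 0.4300381  -0.16504628  0.20005436] [-3.14004513e+00  9.67693231e-02  9.75284461e-05] [-4.77863743e-01 -2.55650593e-01  1.85858349e+00  2.43576576e-05
  1.53874028e+00  1.15454793e+00] 0.7491228781797564 1.1
295.4470417453357 281.38726057537895 213.42282248262836 [ 0.51400831 -0.16986327  0.37314215] [[-0.06, -1.0, 0.0], [-0.95, 0.06, 0.32], [-0.32, 0.02, -0.95]]
```

View pics/w1.png

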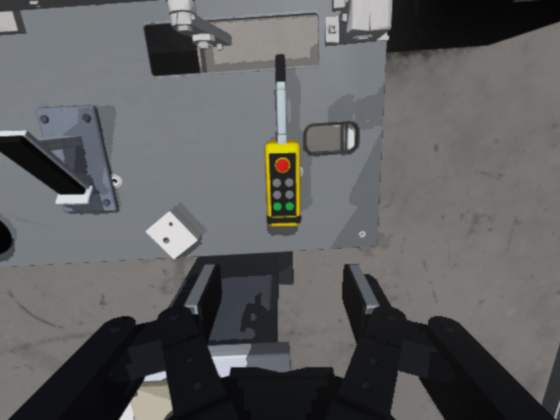

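The wrist view shows the pendant body from (283,142) to (284,226), the tab end at (281,55), and a grey clip to its right at (305–358, 122–155).

```bash
python3 - <<'E'
from h import *
import pickle;c=pickle.load(open('w1.pkl','rb'))
for n,u,v,z in [('bt',282.5,143,.044),('bb',284,226,.044),('bbL',269,217,.044),('bbR',299,217,.044),('btL',266,146,.044),('btR',299,146,.044),('tabend',280.5,55,.034),('clipL',305,150,0),('clipBL',310,155,0.01),('clipR',357,150,0)]: print(n,np.round(atz(c,u,v,z),4))
E
```

```text
bt [ 0.4832 -0.1695  0.044 ]
bb [ 0.3865 -0.1654  0.044 ]
bbL [ 0.3989 -0.1484  0.044 ]
bbR [ 0.3968 -0.1838  0.044 ]
btL [ 0.4811 -0.1513  0.044 ]
btR [ 0.4789 -0.1873  0.044 ]
tabend [ 0.5704 -0.1727  0.034 ]
clipL [ 0.4689 -0.1968  0.    ]
clipBL [ 0.4637 -0.202   0.01  ]
clipR [ 0.4649 -0.2614  0.    ]
```

play_rows(slide=[[0.03, -0.03, -0.5], [0.03, -0.02, -0.5], [0, 0, 0]], delta_rot=[[0.003, 0.061, 0], [0.003, 0.061, 0], [0.003, 0.061, 0]], gripper=[-0.5, -0.5, -0.5])

```text
clock: 1.52
position: [0.4314, -0.1688, 0.1483]
ee_rot: [-3.072, 0.09, 0.609]
force: [-0.0, 0.7, 0.7]
width: 0.747
grip_force: 0.0
```

```bash
cat > kin.py <<'E'
from h import *
from scipy.optimize import least_squares
D=[(.5994,.19928,.131122,1.489264,1.523011),(.46062,.20005,-.255651,1.858583,1.538740)]
def fk(p,q2,q3,q5):
    a1,h,L1,L2,d=p;b=q2+q3;s=b+q5
    return np.array([a1+L1*np.sin(q2)+L2*np.sin(b)+d*np.sin(s),h+L1*np.cos(q2)+L2*np.cos(b)+d*np.cos(s)])
E
python3 - <<'E'
from kin import *
s=read_state();j=s['joint_positions'];print(s['position'],s['ee_rot'],j)
print(np.hypot(*s['position'][:2]))
E
```

```text
[ 0.43138567 -0.16883599  0.14834053] [-3.072165    0.09040727  0.60860044] [-0.37876327  0.20292465  1.55855109 -0.12501828  1.75090114  1.25154522]
0.46324851818424306
```

```bash
cat > kin.py <<'E'
from h import *
from scipy.optimize import least_squares
from scipy.spatial.transform import Rotation as Ro
D=[((.2294971,-.5537262,.1992763),(-3.07944,-.612695,.0003284),(-1.263404,.131122,1.489264)),
((.4300381,-.1650463,.2000544),(-3.140045,.0967693,.0000975),(-.4778637,-.2556506,1.858583)),
((.4313857,-.168836,.1483405),(-3.072165,.0904073,.6086),(-.3787633,.2029247,1.5585511))]
def wr(p,q):
    a1,h,L1,L2,o=p[:5];b=q[1]+q[2];r=a1+L1*np.sin(q[1])+L2*np.sin(b)-o*np.cos(b);z=h+L1*np.cos(q[1])+L2*np.cos(b)+o*np.sin(b)
    return np.array([r*np.cos(q[0]),r*np.sin(q[0]),z])
def tz(rv): return Ro.from_rotvec(rv).as_matrix()[:,2]
def res(p): return np.r_[np.ravel([wr(p,q)-(np.array(x)-p[5]*tz(v)) for x,v,q in D]),.003*(p[:5]-[.05,.3,.36,.5,0])]
P=least_squares(res,[.05,.3,.36,.5,0,.3]).x
def ik(x,v,q1=None):
    w=np.array(x)-P[5]*tz(v);q1=np.arctan2(w[1],w[0])
    s=least_squares(lambda q:wr(P,[q1,*q])-w,[0,1.5],bounds=([-3,0],[3,3.1]))
    b=s.x.sum();fd=np.array([np.sin(b)*np.cos(q1),np.sin(b)*np.sin(q1),np.cos(b)])
    return np.round([q1,*s.x,np.arccos(fd@tz(v)),np.sqrt(2*s.cost)],3)
E
python3 - <<'E'
from kin import *
print(np.round(P,3),np.abs(res(P)[:9]).max())
dn=np.array([np.pi,0,0])
def pt(fwd,yaw): # tool pointing down tilted forward by fwd deg along yaw deg
    return (Ro.from_euler('z',yaw,degrees=True)*Ro.from_euler('y',-fwd,degrees=True)*Ro.from_rotvec(dn)).as_rotvec()
print('q1 q2 q3 q5 err')
for n,x,f,y in [('grasp',(.434,-.1675,.01),-22,-3),('rest23',(.459,.084,.065),23,-1),('rest45',(.47,.084,.065),45,-1),('tabdown',(.547,.083,.15),0,-1),('tab-20',(.547,.083,.15),-20,-1),('hook25',(.57,.32,.24),25,20),('hook45',(.58,.32,.24),45,20),('hook60',(.58,.32,.24),60,20)]: print(n,ik(x,pt(f,y)))
E
```

```text
[ 0.128  0.947  0.416  0.472 -1.155 -0.018] 0.04886390396179652
q1 q2 q3 q5 err
grasp [-0.373  0.789  1.141  1.577  0.   ]
rest23 [0.178 0.599 1.271 0.88  0.   ]
rest45 [0.172 0.59  1.264 0.527 0.   ]
tabdown [0.151 0.311 1.407 1.424 0.   ]
tab-20 [0.152 0.299 1.42  1.767 0.   ]
hook25 [0.51  0.058 1.481 1.173 0.   ]
hook45 [0.501 0.07  1.461 0.836 0.   ]
hook60 [0.501 0.059 1.466 0.588 0.   ]
```

```bash
python3 - <<'E'
s=open('kin.py').read()
s=s.replace("return np.array([r*np.cos(q[0]),r*np.sin(q[0]),z])","e=.0513;return np.array([r*np.cos(q[0])-e*np.sin(q[0]),r*np.sin(q[0])+e*np.cos(q[0]),z])")
s=s.replace("[.05,.3,.36,.5,0]","[.05,.3,.4,.425,0]").replace("q1=np.arctan2(w[1],w[0])","q1=np.arctan2(w[1],w[0])-np.arcsin(.0513/np.hypot(*w[:2]))")
open('kin.py','w').write(s)
E
cat > t.py <<'E'
from kin import *
print(np.round(P,3),np.abs(res(P)[:9]).max())
dn=np.array([np.pi,0,0])
def pt(fwd,yaw): # tool pointing down tilted forward by fwd deg along yaw deg
    return (Ro.from_euler('z',yaw,degrees=True)*Ro.from_euler('y',-fwd,degrees=True)*Ro.from_rotvec(dn)).as_rotvec()
print('q1 q2 q3 q5 err')
for n,x,f,y in [('grasp',(.434,-.1675,.01),-22,-3),('rest23',(.459,.084,.065),23,-1),('rest45',(.47,.084,.065),45,-1),('tabdown',(.547,.083,.15),0,-1),('tab-20',(.547,.083,.15),-20,-1),('hook25',(.57,.32,.24),25,20),('hook45',(.58,.32,.24),45,20),('hook60',(.58,.32,.24),60,20)]: print(n,ik(x,pt(f,y)))
E
python3 t.py
```

```text
[-0.     0.317  0.369  0.553 -0.059  0.397] 9.359896360464082e-05
q1 q2 q3 q5 err
grasp [-0.377  0.354  1.647  1.506  0.   ]
rest23 [ 0.115 -0.61   2.421  0.934  0.   ]
rest45 [ 0.191 -1.194  2.852  0.722  0.   ]
tabdown [0.058 0.033 1.684 1.425 0.   ]
tab-20 [0.043 0.404 1.301 1.784 0.   ]
hook25 [ 0.462 -0.175  1.785  1.099  0.   ]
hook45 [ 0.483 -0.439  2.139  0.666  0.   ]
hook60 [ 0.51  -0.574  2.383  0.322  0.   ]
```

play_rows(slide=[[-0.04, 0.01, -0.92], [-0.04, 0.01, -0.92], [-0.04, 0, -0.92], [0, 0, 0], [0, 0, 0], [0, 0, 0], [0, 0, 0], [0, 0, 0]], delta_rot=[[0.002, 0.042, 0], [0, 0, 0], [0, 0, 0], [0, 0, 0], [0, 0, 0], [0, 0, 0], [0, 0, 0], [0, 0, 0]], gripper=[-0.5, -0.5, -0.5, -0.5, 1, 1, 1, 1])

```text
clock: 2.52
position: [0.4286, -0.1689, 0.0148]
ee_rot: [-3.047, 0.091, 0.726]
force: [0.4, 0.9, 8.4]
width: 0.421
grip_force: 59.6
```

```bash
python3 - <<'E'
from h import *
from scipy.spatial.transform import Rotation as Ro
s=read_state();print(s['position'],s['width'],s['grip_force'],s['clock'],s['joint_positions']);print(np.round(Ro.from_rotvec(s['ee_rot']).as_matrix(),3))
E
```

```text
[ 0.42864638 -0.16891037  0.01482972] 0.42122917687082306 59.62646344676614 2.525 [-0.36508647  0.42579449  1.57380329 -0.14182822  1.58899898  1.29531871]
[[ 0.891 -0.058 -0.45 ]
 [-0.055 -0.998  0.021]
 [-0.451  0.006 -0.893]]
```

play_rows(slide=[[0, 0, 0.8], [0, 0, 1], [0, 0, 1], [0, 0, 1], [0.1, 0.84, 0.2], [0.1, 0.84, 0], [0.1, 0.84, 0], [0.1, 0.84, 0]], delta_rot=[[0, 0, 0], [0, 0, 0], [0, 0, 0], [0, 0, 0], [-0.002, -0.0625, 0.003], [-0.002, -0.0625, 0.003], [-0.002, -0.0625, 0.003], [-0.002, -0.0625, 0.003]], gripper=[1, 1, 1, 1, 1, 1, 1, 1])

```text
clock: 3.52
position: [0.4474, 0.0008, 0.2142]
ee_rot: [-3.138, 0.053, -0.094]
force: [-0.1, 0.5, -2.2]
width: 0.42
grip_force: 60.6
```

play_rows(slide=[[0.1, 0.84, 0], [0.1, 0.84, 0], [0, 0, 0], [0, 0, -0.8], [0, 0, -0.8], [0, 0, 0]], delta_rot=[[-0.002, -0.0625, 0.003], [-0.002, -0.0625, 0.003], [0, 0, 0], [0, 0, 0], [0, 0, 0], [0, 0, 0]], gripper=[1, 1, 1, 1, 1, 1])

```text
clock: 4.28
position: [0.4542, 0.0826, 0.1291]
ee_rot: [3.101, -0.033, 0.48]
force: [-0.7, 0.9, -2.6]
width: 0.417
grip_force: 61.4
```

```bash
python3 - <<'E'
from h import *
from scipy.spatial.transform import Rotation as Ro
s=read_state();print(s['position'],s['width'],s['grip_force'],s['clock'],s['joint_positions']);print(np.round(Ro.from_rotvec(s['ee_rot']).as_matrix(),3))
f=grab_frame('side');a=f[130:250,200:360];t=grab_frame('top')[155:275,230:390]
cv2.imwrite('pics/s2.png',np.hstack([cv2.resize(x,(400,300),interpolation=cv2.INTER_CUBIC) for x in(a,t)]))
E
```

```text
[0.45417053 0.08264646 0.12909486] 0.41720324057826036 61.37317221611738 4.275 [ 0.10042429 -0.57957914  2.25769878 -0.03999607  1.15897858  1.70257831]
[[ 0.953 -0.021  0.302]
 [-0.02  -1.    -0.006]
 [ 0.302  0.    -0.953]]
```

View pics/s2.png

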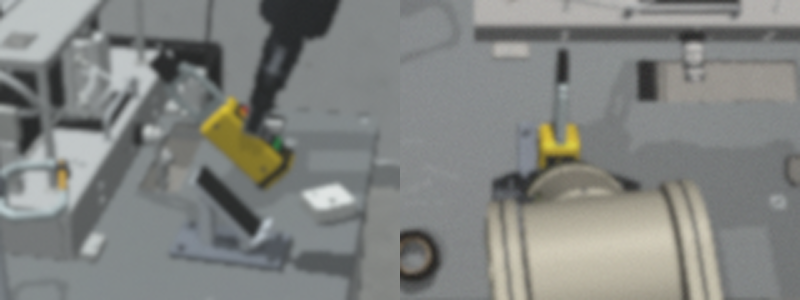

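The side crop shows the pendant held parallel to the bed and above it, over the rest.

play_rows(slide=[[0.1, 0.02, -0.6], [0, 0, -0.4], [0, 0, -0.15], [0, 0, 0]], delta_rot=[[0, 0, 0], [0, 0, 0], [0, 0, 0], [0, 0, 0]], gripper=[1, 1, 1, 1])

```text
clock: 4.88
position: [0.4624, 0.0848, 0.078]
ee_rot: [3.101, -0.032, 0.491]
force: [-18.0, -0.4, 13.5]
width: 0.417
grip_force: 66.8
```

```bash
python3 - <<'E'
from h import *
s=read_state();print(s['position'],s['force'],s['ft_torque'],s['joint_positions'])
f=grab_frame('side');a=f[160:250,240:360];t=grab_frame('top')[175:265,250:370]
cv2.imwrite('pics/s3.png',np.hstack([cv2.resize(x,(400,300),interpolation=cv2.INTER_CUBIC) for x in(a,t)]))
E
```

```text
[0.46241985 0.08475867 0.07797815] [-18.02061792  -0.3651331   13.49210185] [-0.2401735   2.25851223 -0.20180152] [ 0.10331113 -0.50029607  2.30381455 -0.0430812   1.02632929  1.7113087 ]
```

View pics/s3.png

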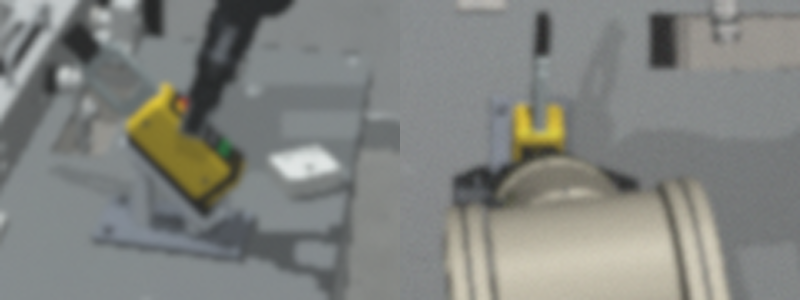

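play_rows(slide=[[-0.14, 0, -0.04], [-0.04, 0, -0.04], [0, 0, 0]], delta_rot=[[0, 0, 0], [0, 0, 0], [0, 0, 0]], gripper=[1, 1, 1])

```text
clock: 5.35
position: [0.4554, 0.0847, 0.0738]
ee_rot: [3.1, -0.032, 0.501]
force: [2.7, -0.4, 5.6]
width: 0.423
grip_force: 61.5
```

play_rows(slide=[[0, 0, 0], [0, 0, 0], [0, 0, 0], [0, 0, 0]], delta_rot=[[0, 0, 0], [0, 0, 0], [0, 0, 0], [0, 0, 0]], gripper=[-0.4, -0.4, -0.4, -0.4])

```text
clock: 5.85
position: [0.4524, 0.0847, 0.0704]
ee_rot: [3.101, -0.032, 0.49]
force: [0.4, 0.6, -0.3]
width: 0.698
grip_force: 0.0
```

play_rows(slide=[[-0.2, 0, 0.5], [-0.3, 0, 0.9], [-0.3, 0, 0.9], [0, 0, 0.9], [0, 0, 0.5], [0, 0, 0]], delta_rot=[[0, 0, 0], [0, 0, 0], [0, 0.03, 0], [0, 0.06, 0], [0, 0.06, 0], [0, 0, 0]], gripper=[-0.4, -0.4, -0.4, -0.4, -0.4, -0.4])

```text
clock: 6.6
position: [0.4146, 0.0846, 0.2564]
ee_rot: [3.136, -0.032, -0.003]
force: [0.7, 0.0, -1.0]
width: 0.7
grip_force: 0.0
```

```bash
python3 - <<'E'
from h import *
import pickle
s=read_state();print(s['position'],s['force'],s['clock'],s['joint_positions'])
c=camera_params('wrist');f=grab_frame('wrist');pickle.dump(c,open('w2.pkl','wb'))
b=grab_frame('side')[150:240,230:350]
cv2.imwrite('pics/w2.png',f);cv2.imwrite('pics/s4.png',np.hstack([cv2.resize(f,(480,360)),cv2.resize(b,(320,240),interpolation=cv2.INTER_CUBIC)][:1]+[np.vstack([cv2.resize(b,(320,240),interpolation=cv2.INTER_CUBIC),np.zeros((120,320,3),np.uint8)])]))
E
```

```text
[0.41457443 0.08458806 0.25641798] [ 0.71505239  0.02377227 -0.96027955] 6.6 [ 0.08466696 -0.3762177   1.85263396 -0.00501021  1.66742467  1.67519424]
```

View pics/s4.png

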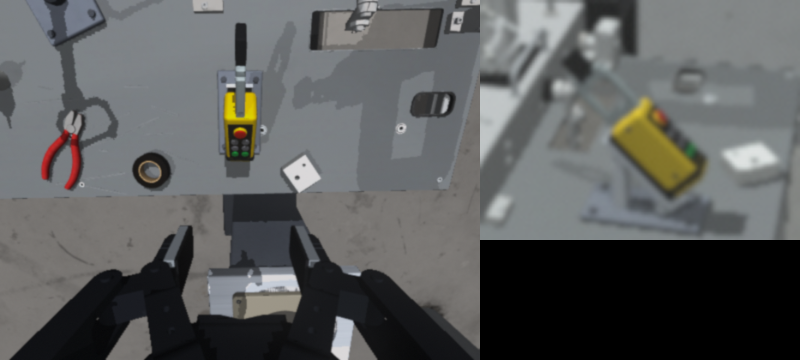

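The wrist view shows the pendant lying on the rest, let go, with the tab from (241,24) to (240,65) in the 480-wide view. The side crop agrees.

```bash
python3 - <<'E'
from h import *
import pickle;c=pickle.load(open('w2.pkl','rb'))
up=np.array([.707,-.012,.707]);n=np.array([-.707,0,.707]);seat=np.array([.459,.084,.076])
for nm,a,b in [('tabendtop',138,12),('tabendbot',138,-12),('bodytop',50,22),('bodylow',-50,22),('bodytopbot',50,-22)]: print(nm,np.array(proj(c,seat+a*up*1e-3+b*n*1e-3))*6/7)
# y of tab
for z in(.16,.17,.18): print(atz(c,241*7/6,28*7/6,z))
f=cv2.imread('pics/w2.png');cv2.imwrite('pics/c3.png',cv2.resize(f[15:135,220:340],(600,600),interpolation=cv2.INTER_CUBIC))
E
```

```text
tabendtop [240.35090523  36.29465739]
tabendbot [239.90396896  19.23772717]
bodytop [240.54763122 114.96284481]
bodylow [240.54601182 160.09729136]
bodytopbot [239.93489648  87.15778745]
[0.55925024 0.08144254 0.16      ]
[0.55701338 0.081541   0.17      ]
[0.55477653 0.08163946 0.18      ]
```

View pics/c3.png

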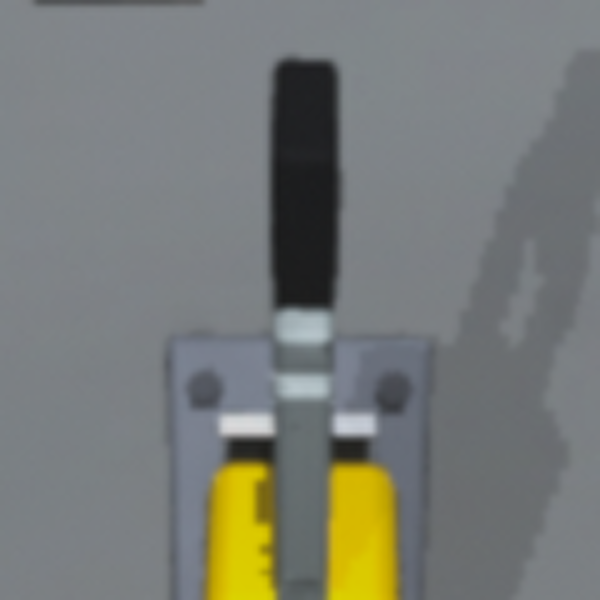

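The crop shows the tab with its column centre at 305 and its end at row 60, about 3 mm lower down the slope than I predicted. I'm going for the tab now.

play_rows(slide=[[0.88, -0.02, 0], [0.88, -0.02, 0], [0.88, -0.02, 0], [0, 0, -0.7], [0, 0, -0.75], [0, 0, -0.74], [0, 0, 0], [0, 0, 0]], delta_rot=[[0, 0, 0], [0, 0, 0], [0, 0, 0], [0, 0, 0], [0, 0, 0], [0, 0, 0], [0, 0, 0], [0, 0, 0]], gripper=[-0.4, -0.4, -0.4, -0.4, -0.4, -0.4, -0.4, -0.4])

```text
clock: 7.7
position: [0.5448, 0.0819, 0.1479]
ee_rot: [3.136, -0.03, 0.003]
force: [0.3, -0.1, -0.3]
width: 0.702
grip_force: 0.0
```

play_rows(slide=[[0, 0, 0], [0, 0, 0], [0, 0, 0], [0, 0, 0], [0, 0, 0], [0, 0, 0]], delta_rot=[[0, 0, 0], [0, 0, 0], [0, 0, 0], [0, 0, 0], [0, 0, 0], [0, 0, 0]], gripper=[1, 1, 1, 1, 1, 1])

```text
clock: 8.45
position: [0.5455, 0.0818, 0.1473]
ee_rot: [3.137, -0.031, 0.003]
force: [-0.2, 0.2, 5.0]
width: 0.079
grip_force: 58.9
```

play_rows(slide=[[-0.4, 0, 0.5], [-0.3, 0, 1], [0, 0, 1], [0, 0, 0.3], [0, 0.68, 0], [0.05, 0.68, 0], [0.05, 0.68, 0], [0.05, 0.68, 0]], delta_rot=[[0, 0, 0], [0, 0, 0], [0, 0, 0], [0.001, -0.0625, 0.0305], [0.005, -0.062, 0.0305], [0.009, -0.062, 0.0305], [0.013, -0.061, 0.0305], [0.017, -0.06, 0.0305]], gripper=[1, 1, 1, 1, 1, 1, 1, 1])

```text
clock: 9.45
position: [0.5167, 0.2188, 0.2858]
ee_rot: [-2.854, -0.432, -0.972]
force: [-0.4, -0.4, -3.1]
width: 0.079
grip_force: 58.9
```

play_rows(slide=[[0.05, 0.68, 0], [0.05, 0.68, 0], [0, 0, 0]], delta_rot=[[0.02, -0.059, 0.0305], [0, 0, 0], [0, 0, 0]], gripper=[1, 1, 1])

```text
clock: 9.82
position: [0.5206, 0.2872, 0.284]
ee_rot: [-2.739, -0.506, -1.128]
force: [0.9, -1.2, -1.9]
width: 0.08
grip_force: 58.9
```

```bash
python3 - <<'E'
from h import *
import pickle
from scipy.spatial.transform import Rotation as Ro
s=read_state();print(s['position'],s['force'],s['clock'],s['joint_positions']);print(np.round(Ro.from_rotvec(s['ee_rot']).as_matrix(),3))
c=camera_params('wrist');f=grab_frame('wrist');pickle.dump(c,open('w3.pkl','wb'))
S=grab_frame('side');T=grab_frame('top')
for n,a in(('w3',f),('s5r',S),('t5r',T)): cv2.imwrite(f'pics/{n}.png',a)
a=S[140:260,150:270];b=T[120:240,150:270]
cv2.imwrite('pics/s5.png',np.vstack([np.hstack([cv2.resize(x,(300,300),interpolation=cv2.INTER_CUBIC) for x in(a,b)]),cv2.resize(f[:, :],(600,300)) if 0 else cv2.resize(f[0:280],(600,300))]))
E
```

```text
[0.52058532 0.28723233 0.28401138] [ 0.90709554 -1.18636205 -1.85422045] 9.825 [ 0.46616977 -0.70344003  2.22527516 -0.09686655  0.84384534  1.70642257]
[[ 0.663  0.357  0.658]
 [ 0.254 -0.934  0.25 ]
 [ 0.704  0.001 -0.71 ]]
```

View pics/s5.png

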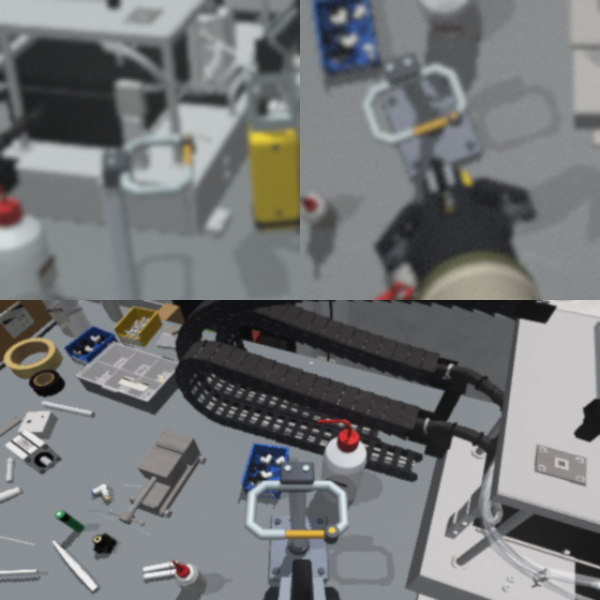

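The wrist view shows the gate level in the picture, from tip (286,533) to hinge (332,534), so the yaw is right. The pendant hangs upright in the side crop. I'll pinpoint the brass gate by colour.

```bash
python3 - <<'E'
from h import *
import pickle
c=pickle.load(open('w3.pkl','rb'));f=cv2.imread('pics/w3.png');ct=camera_params('top')
def brass(f,x0,x1,y0,y1):
    h=cv2.cvtColor(f,cv2.COLOR_BGR2HSV)[y0:y1,x0:x1];m=((h[...,0]>10)&(h[...,0]<24)&(h[...,1]>130)&(h[...,2]>90));ys,xs=np.nonzero(m);xs=xs+x0;ys=ys+y0
    print(len(xs),xs.min(),xs.max(),[(x,ys[xs==x].mean().round(1),int((xs==x).sum())) for x in range(xs.min(),xs.max()+1,3)]);return xs,ys
xs,ys=brass(f,225,330,190,240)
T=cv2.imread('pics/top_raw.png');xt,yt=brass(T,185,225,155,180)
k=np.polyfit(xs,ys,1)
for u in(xs.min()-.5,xs.max()+.5): print(np.round(atz(c,u,np.polyval(k,u),.2),4))
k=np.polyfit(xt,yt,1)
for u in(xt.min()-.5,xt.max()+.5): print('top',np.round(atz(ct,u,np.polyval(k,u),.2),4))
# grey/light bar extents along gate row & loop sides in wrist image
g=cv2.cvtColor(f,cv2.COLOR_BGR2GRAY)
print('row194',[(i,int(v)) for i,v in zip(range(225,330),g[194,225:330])][::1][:14],)
print('R',g[194,308:330].tolist());print('col 250',g[205:230,250].tolist());print('col265',g[165:180,265].tolist())
E
```

```text
264 267 312 [(267, np.float64(218.5), 6), (270, np.float64(218.0), 7), (273, np.float64(218.0), 7), (276, np.float64(218.0), 7), (279, np.float64(218.0), 7), (282, np.float64(218.0), 7), (285, np.float64(218.0), 7), (288, np.float64(218.0), 7), (291, np.float64(218.0), 7), (294, np.float64(218.0), 7), (297, np.float64(218.0), 7), (300, np.float64(218.0), 7), (303, np.float64(nan), 0), (306, np.float64(nan), 0), (309, np.float64(215.0), 3), (312, np.float64(214.5), 2)]
22 197 207 [(197, np.float64(172.0), 1), (200, np.float64(170.5), 2), (203, np.float64(170.0), 3), (206, np.float64(168.5), 2)]
[0.573  0.3225 0.2   ]
[0.5908 0.2805 0.2   ]
top [0.5758 0.319  0.2   ]
top [0.5862 0.2926 0.2   ]
row194 [(225, 142), (226, 142), (227, 142), (228, 138), (229, 136), (230, 155), (231, 181), (232, 202), (233, 219), (234, 231), (235, 224), (236, 198), (237, 171), (238, 143)]
R [87, 86, 86, 86, 87, 87, 89, 104, 137, 166, 191, 214, 231, 228, 206, 176, 134, 110, 128, 139, 142, 142]
col 250 [141, 141, 141, 141, 140, 141, 140, 142, 157, 189, 209, 217, 213, 201, 181, 155, 128, 108, 106, 131, 137, 134, 139, 138, 134]
col265 [94, 92, 82, 70, 56, 48, 60, 96, 125, 122, 109, 93, 71, 65, 93]<stdin>:6: RuntimeWarning: Mean of empty slice.
  ret = ret.dtype.type(ret / rcount)
```

play_rows(slide=[[0.13, 0.01, -0.46], [0.13, 0.01, -0.46], [0, 0, 0], [0, 0, 0]], delta_rot=[[0, 0, 0], [0, 0, 0], [0, 0, 0], [0, 0, 0]], gripper=[1, 1, 1, 1])

```text
clock: 10.48
position: [0.5357, 0.2862, 0.2415]
ee_rot: [-2.738, -0.5, -1.133]
force: [-0.1, 0.5, -1.3]
width: 0.083
grip_force: 58.9
```

```bash
python3 - <<'E'
from h import *
s=read_state();print(s['position'],s['ee_rot'],s['force'])
p=s['position'];u=np.array([.934,.357,0]);
eye=p-.0107*u-[0,0,.034];print('eye',eye)
S=grab_frame('side');T=grab_frame('top');cs=camera_params('side')
print([np.round(proj(cs,np.array(x)),1) for x in(eye,eye-[0,0,.03],eye-[0,0,.13],eye+[0,0,.044])])
# yellow body extents in side
h=cv2.cvtColor(S,cv2.COLOR_BGR2HSV)[100:300,150:320];m=(h[...,0]>22)&(h[...,0]<34)&(h[...,1]>150)&(h[...,2]>80);ys,xs=np.nonzero(m);print(xs.min()+150,xs.max()+150,ys.min()+100,ys.max()+100)
W=grab_frame('wrist')
cv2.imwrite('pics/s6.png',np.hstack([cv2.resize(S[130:250,170:290],(400,400),interpolation=cv2.INTER_CUBIC),cv2.resize(W[160:280,220:340],(400,400),interpolation=cv2.INTER_CUBIC)]))
E
```

```text
[0.53573554 0.28618351 0.24149367] [-2.73829683 -0.50013341 -1.13343123] [-0.13518123  0.52699119 -1.32821683]
eye [0.52574174 0.28236361 0.20749367]
[array([249.7, 196.6]), array([250.4, 208. ]), array([252.6, 243.4]), array([248.6, 179.2])]
245 264 209 243
```

View pics/s6.png

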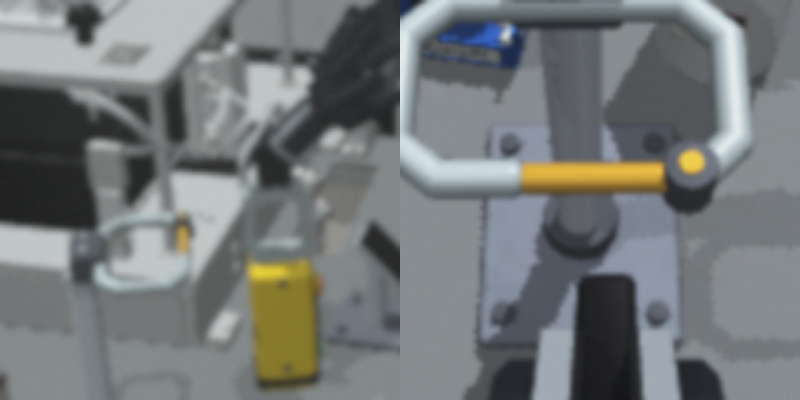

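The side crop shows the eye window centred at about (280,220). The wrist crop shows the tab's far top edge at (606,275), the gate tip at (521,178) and the hinge pivot at (692,160).

```bash
python3 - <<'E'
from h import *
c=camera_params('wrist');cs=camera_params('side');u=np.array([.934,.357,0]);hy=np.array([-.357,.934,0])
p=read_state()['position'];k=.3
W=lambda x,y:(220+(x-400)*k-.35,160+y*k-.35)
tip=atz(c,*W(521,178),.2);gate=tip-.015*hy;print('tip',tip,'hinge',atz(c,*W(692,160),.206),'gate',gate)
t=atz(c,*W(606,278),.2655);print('tabfar',t,'rel gate u,hy',(t-gate)@u,(t-gate)@hy)
print('TCP rel gate',(p-gate)@u,(p-gate)@hy)
o,d=ray(cs,170+280*k-.35,130+220*k-.35)
# intersect with vertical plane hy = tab's
s=((t-o)@hy)/(d@hy);e=o+s*d;print('eye side',e,(e-gate)@u)
print('tip in side pred',proj(cs,tip),'seen',170+183*k,130+252*k)
E
```

```text
tip [0.57275606 0.3232616  0.2       ] hinge [0.58984358 0.28394704 0.206     ] gate [0.57811106 0.3092516  0.2       ]
tabfar [0.53223864 0.28510812 0.2655    ] rel gate u,hy -0.05146406173732111 -0.006173559069516039
TCP rel gate -0.047548198197566664 -0.005862171977431215
eye side [0.5171337  0.27933461 0.20921033] -0.06763322088825689
tip in side pred (np.float64(224.2032303631126), np.float64(206.36223531912518)) seen 224.9 205.6
```

play_rows(slide=[[0.2, 0.083, -0.08], [0.2, 0.083, 0], [0.2, 0.083, 0], [0.2, 0.083, 0], [0.2, 0.083, 0], [0.2, 0.083, 0], [0, 0, 0]], delta_rot=[[0, 0, 0], [0, 0, 0], [0, 0, 0], [0, 0, 0], [0, 0, 0], [0, 0, 0], [0, 0, 0]], gripper=[1, 1, 1, 1, 1, 1, 1])

```text
clock: 11.5
position: [0.5949, 0.312, 0.2358]
ee_rot: [-2.739, -0.502, -1.13]
force: [-4.6, 1.5, -3.5]
width: 0.084
grip_force: 59.1
```

```bash
python3 - <<'E'
from h import *
u=np.array([.934,.357,0]);hy=np.array([-.357,.934,0]);gate=np.array([.5781,.3092,.2])
s=read_state();p=s['position'];print(p,s['ee_rot'],s['force'],s['ft_torque'],'u,hy',(p-gate)@u,(p-gate)@hy)
f=grab_frame('wrist');cv2.imwrite('pics/w7.png',f)
h=cv2.cvtColor(f,cv2.COLOR_BGR2HSV);m=(h[...,0]>10)&(h[...,0]<24)&(h[...,1]>130)&(h[...,2]>90);m[:150]=0;m[:,:230]=0;m[:,330:]=0
ys,xs=np.nonzero(m);print(len(xs),[(int(x),round(float(ys[xs==x].mean()),1),int((xs==x).sum())) for x in sorted(set(xs))][::2])
E
```

```text
[0.59485972 0.31195647 0.23579942] [-2.73883987 -0.50178624 -1.12967957] [-4.60021335  1.46850777 -3.50925216] [0.09195668 1.37348309 0.48303217] u,hy 0.016637634496996782 -0.0034086783659152747
54 [(269, 277.7, 7), (271, 264.0, 7), (273, 344.5, 2), (275, 344.5, 2), (277, 344.5, 2), (279, 344.0, 1), (281, 344.5, 2), (283, 345.0, 1), (318, 284.0, 3)]
```

play_rows(slide=[[-0.054, 0.14, 0], [-0.054, 0.14, 0], [-0.054, 0.14, 0], [-0.054, 0.14, 0], [0, 0, 0], [0, 0, 0]], delta_rot=[[0, 0, 0], [0, 0, 0], [0, 0, 0], [0, 0, 0], [0, 0, 0], [0, 0, 0]], gripper=[1, 1, 1, 1, 1, 1])

```text
clock: 12.3
position: [0.5845, 0.3397, 0.2366]
ee_rot: [-2.738, -0.502, -1.133]
force: [0.2, -0.3, -2.4]
width: 0.079
grip_force: 59.1
```

```bash
python3 - <<'E'
from h import *
u=np.array([.934,.357,0]);hy=np.array([-.357,.934,0]);gate=np.array([.5781,.3092,.2])
s=read_state();p=s['position'];print(p,s['ee_rot'],s['force'],s['ft_torque'],'u,hy',(p-gate)@u,(p-gate)@hy)
f=grab_frame('wrist');cv2.imwrite('pics/w8.png',f)
c=camera_params('wrist');print('shut gate should be at',[np.round(proj(c,gate+a*hy),1) for a in(.014,0,-.02,-.03)])
h=cv2.cvtColor(f,cv2.COLOR_BGR2HSV);m=(h[...,0]>10)&(h[...,0]<24)&(h[...,1]>130)&(h[...,2]>90);m[:150]=0;m[:,:230]=0;m[:,400:]=0
ys,xs=np.nonzero(m);print(len(xs),[(int(x),round(float(ys[xs==x].mean()),1),int((xs==x).sum())) for x in sorted(set(xs))][::3])
E
```

```text
[0.58453532 0.33970662 0.23657254] [-2.73789328 -0.5020384  -1.13276701] [ 0.22394601 -0.26639507 -2.36586576] [-0.17534496  0.57142253  0.00539274] u,hy 0.016901449462919504 0.026195777221641875
shut gate should be at [array([297.4, 288.5]), array([316.6, 288.5]), array([344. , 288.4]), array([357.7, 288.4])]
325 [(274, 330.5, 2), (277, 331.0, 1), (280, 331.0, 1), (283, 330.5, 2), (286, 330.5, 2), (318, 285.5, 4), (321, 288.5, 10), (324, 288.0, 9), (327, 288.0, 9), (330, 287.5, 10), (333, 287.5, 10), (336, 287.5, 10), (339, 288.0, 9), (342, 287.7, 9), (345, 288.2, 10), (354, 285.0, 5), (357, 286.3, 3), (360, 285.5, 6)]
```

play_rows(slide=[[0, 0, -0.14], [0, 0, -0.12], [0, 0, -0.04], [0, 0, 0]], delta_rot=[[0, 0, 0], [0, 0, 0], [0, 0, 0], [0, 0, 0]], gripper=[1, 1, 1, 1])

```text
clock: 12.85
position: [0.5843, 0.3394, 0.2207]
ee_rot: [-2.739, -0.502, -1.131]
force: [0.9, 0.1, -1.9]
width: 0.081
grip_force: 59.1
```

play_rows(slide=[[0, 0, -0.04], [0, 0, -0.04], [0, 0, 0]], delta_rot=[[0, 0, 0], [0, 0, 0], [0, 0, 0]], gripper=[1, 1, 1])

```text
clock: 13.22
position: [0.5844, 0.3396, 0.2172]
ee_rot: [-2.738, -0.502, -1.132]
force: [0.5, -0.2, -2.0]
width: 0.081
grip_force: 59.1
```

play_rows(slide=[[0, 0, -0.04], [0, 0, 0], [0, 0, 0]], delta_rot=[[0, 0, 0], [0, 0, 0], [0, 0, 0]], gripper=[1, 1, 1])

```text
clock: 13.6
position: [0.5851, 0.34, 0.2169]
ee_rot: [-2.736, -0.501, -1.135]
force: [-2.0, -0.7, 5.6]
width: 0.082
grip_force: 59.9
```

play_rows(slide=[[0, 0, 0.03], [0, 0, 0], [0, 0, 0], [0, 0, 0], [0, 0, 0]], delta_rot=[[0, 0, 0], [0, 0, 0], [0, 0, 0], [0, 0, 0], [0, 0, 0]], gripper=[1, 1, 0.3, 0.3, 0.3])

```text
clock: 14.22
position: [0.5842, 0.3395, 0.2163]
ee_rot: [-2.739, -0.502, -1.131]
force: [0.2, -0.2, 0.0]
width: 0.347
grip_force: 0.0
```

Now I'll back out along the tool axis, (-0.66, -0.25, +0.71).

play_rows(slide=[[-0.2, -0.08, 0.22], [-0.5, -0.19, 0.54], [-0.6, -0.23, 0.64], [-0.6, -0.23, 0.64], [0, 0, 0], [0, 0, 0], [0, 0, 0], [0, 0, 0]], delta_rot=[[0, 0, 0], [0, 0, 0], [0, 0, 0], [0, 0, 0], [0, 0, 0], [0, 0, 0], [0, 0, 0], [0, 0, 0]], gripper=[0.3, 0.3, 0.3, 0.3, 0.3, 0.3, 0.3, 0.3])

```text
clock: 15.22
position: [0.4894, 0.3029, 0.3168]
ee_rot: [-2.741, -0.502, -1.129]
force: [0.0, 0.3, 0.4]
width: 0.346
grip_force: 0.0
```

play_rows(slide=[[0, 0, 0], [0, 0, 0], [0, 0, 0], [0, 0, 0], [0, 0, 0], [0, 0, 0], [0, 0, 0], [0, 0, 0]], delta_rot=[[0, 0, 0], [0, 0, 0], [0, 0, 0], [0, 0, 0], [0, 0, 0], [0, 0, 0], [0, 0, 0], [0, 0, 0]], gripper=[0.3, 0.3, 0.3, 0.3, 0.3, 0.3, 0.3, 0.3])

```text
clock: 16.23
position: [0.4894, 0.3031, 0.3188]
ee_rot: [-2.738, -0.502, -1.132]
force: [0.0, 0.7, 0.3]
width: 0.349
grip_force: 0.0
```

```bash
python3 - <<'E'
from h import *
from bench import *
cs=camera_params('side');hy=np.array([-.357,.934,0]);gate=np.array([.5781,.3092,.2]);eye=gate+.026*hy-[0,0,.015]
print(read_state()['position'],'pred body corners',[np.round(proj(cs,eye-[0,0,z]),1) for z in(.03,.08,.13)])
def yel():
    h=cv2.cvtColor(grab_frame('side'),cv2.COLOR_BGR2HSV)[120:320,150:300];m=(h[...,0]>22)&(h[...,0]<34)&(h[...,1]>150)&(h[...,2]>80);ys,xs=np.nonzero(m);return len(xs),xs.mean()+150,ys.mean()+120,xs.min()+150,xs.max()+150,ys.min()+120,ys.max()+120
for i in range(6): print(np.round(yel(),2))
c=camera_params('wrist');f=grab_frame('wrist');print([np.round(proj(c,gate+a*hy),1) for a in(.014,-.02)])
h=cv2.cvtColor(f,cv2.COLOR_BGR2HSV);m=(h[...,0]>10)&(h[...,0]<24)&(h[...,1]>130)&(h[...,2]>90);m[:120]=0;m[:,:230]=0;m[:,400:]=0;m[300:]=0
ys,xs=np.nonzero(m);print([(int(x),round(float(ys[xs==x].mean()),1),int((xs==x).sum())) for x in sorted(set(xs))][::4])
E
```

```text
[0.48939808 0.30309695 0.31883154] pred body corners [array([226., 226.]), array([227.8, 244.2]), array([229.5, 261.4])]
[573.   229.25 244.52 219.   238.   228.   262.  ]
[573.   229.22 244.6  219.   238.   228.   262.  ]
[574.   229.24 244.54 219.   238.   228.   262.  ]
[573.   229.24 244.49 219.   238.   228.   262.  ]
[573.   229.23 244.54 219.   238.   228.   262.  ]
[573.   229.27 244.56 219.   238.   228.   262.  ]
[array([291.2, 213. ]), array([321.3, 213. ])]
[(275, 254.0, 1), (279, 253.0, 1), (283, 253.0, 1), (292, 212.5, 6), (296, 212.5, 6), (300, 212.5, 6), (304, 212.5, 6), (308, 212.5, 6), (312, 212.5, 6), (316, 212.5, 6), (320, 212.5, 6)]
```

The pendant hangs still where predicted, the gate is shut, and the gripper is clear, so I'm handing in.

```bash
python3 -c "
from bench import *
print(job_done())"
```

```text
the job is handed in; nothing more can be done
None
```

I laid the pendant on the sloped rest and let go, then took it by its tab and hung it on the hook by its eye. At hand-in it hung still with the gate shut and the gripper clear; the clock read about 16.7 s of the 53 s allowed. The judge's verdict was not shown to me, and I did not re-measure the bystanders.

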